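Set the cup-size slide on the coffee machine

TASK

Set the coffee machine's cup-size slide for the cup standing on its drip tray: all the way to the stop at the large round mark for the big mug, at the small round mark for the little espresso cup. The grip is locked until pressed down, so keep it pressed while you slide it, feel for the stop, and let it spring right back up into the notch there. Leave the cups, the kettle and the jars standing where they are.

Things in the scene. Friction and masses are not known exactly. Their poses are not given: they have to be found in the camera images.
- machine: black coffee machine, fixed, 150 mm (x) by 410 mm (y), flat deck 250 mm above the counter, origin under the slide. Head (100 mm wide) over a drip tray (top 15 mm high) on the -y side, column and water tank on the +y side. The size slide runs along its y, in an aluminium guide plate 124 mm long, 68 mm wide, 6 mm high on the deck, clear of tall parts
- tray (a point): middle of the drip tray under the spout, on the tray's top face, where one cup stands
- slot (a point): middle of the slide's slot, on the top face of the guide plate; its x and y axes are the machine's
- large_mark (a point): large raised aluminium disc, 34 mm across and 3 mm high, on the deck beyond the +y end of the slot, at the centre of its top; it stands for the big mug
- small_mark (a point): small raised aluminium disc, 14 mm across and 3 mm high, on the deck beyond the -y end of the slot, at the centre of its top; it stands for the espresso cup
- grip_top (a point): centre of the top of the grey grip: upright bar 14 mm (y) by 30 mm (x), 24 mm high, on a flange 38 mm (y) by 34 mm (x), 4 mm thick. Unpressed, bar top 40.5 mm and flange top 16.5 mm above the deck. A steel tooth under the flange must go down 4.5 mm or more to pass below ribs hidden in the guide plate
- size_slide (a joint): position of the grip along the machine's y, in m, 0 in the middle, + towards the large mark; starts within 0.010 of the middle. The stops are adjustable and hidden under the guide plate: each lies somewhere from 0.035 to 0.047 from the middle, different every time, and is found only by feel. About 2 N to slide once pressed
- grip (a joint): how far the grip is pressed down, in m: 0 up (sprung, 3.6 N to start), 0.006 fully down (7.2 N). Let go in the middle or within 2 mm of a stop (in its notch), it springs right up; anywhere between it stays caught, 4 to 5 mm down
- mug: big white mug with a handle on its +y side, 82 mm across, 92 mm high, origin under its middle; stands on the drip tray or on the board
- espresso_cup: little white cup without handle, 60 mm across, 55 mm high, origin under its middle; stands on the drip tray or on the board, wherever the mug does not
- board: fixed wooden board, 120 x 120 x 15 mm, beside the machine, origin under its middle
- kettle: black kettle, 156 mm across at its foot, 215 mm high, loop handle on its +y side out to 130 mm from its axis; origin under its middle; to be left alone
- jar_tall: glass spice jar with a steel cap, 56 mm across, 100 mm high, origin under its middle; to be left alone
- jar_short: glass spice jar with a steel cap, 60 mm across, 75 mm high, origin under its middle; to be left alone
Not all that is in view belongs to the job. What is shaped like the espresso_cup but brown or green is not meant. Leave any blue look-alike of the mug alone.

How it is judged:
At the end, for the whole second after the job is handed in: Grip sprung up (pressed under 1.5 mm) in the end notch, over 31 mm from the middle, on the large mark's side if the mug is on the drip tray, the small mark's if the espresso cup is; cups, kettle and jars upright (within 0.2 rad) and within 25 mm of where they were (((horizontal distance between mug and tray below 0.05 m and value of joint size_slide above 0.031 m) or (horizontal distance between espresso_cup and tray below 0.05 m and value of joint size_slide below -0.031 m)) and value of joint grip below 0.0015 m and distance of each of mug, espresso_cup, kettle, jar_tall, jar_short from where it was at the start of the episode below 0.025 m and angle between each of mug, espresso_cup, kettle, jar_tall, jar_short's own z axis and vertical below 0.2 rad); the robot touches nothing.
It fails at once if a cup, the kettle or a jar is pushed more than 40 mm or tipped over (distance of any of mug, espresso_cup, kettle, jar_tall, jar_short from where it was at the start of the episode above 0.04 m or angle between any of mug, espresso_cup, kettle, jar_tall, jar_short's own z axis and vertical above 0.5 rad).
It also fails if it takes over 32 s, if anything falls off the work surface, if the arm or the gripper's body presses on something with over 40 N, if the wrist force passes 120 N, or if a joint passes its speed limit or range.

ROBOT

A 6-joint arm with a two-finger parallel gripper is mounted at the origin on the work surface. World frame = base frame: x ahead of the robot, y to its left, z up, the work surface at z = 0. Lengths are in m, angles in rad, forces in N, time in s.
With the tool pointing down it reaches from about 0.25 to 0.8 m from the base axis. Payload 3.9 kg.
Tool frame: the origin (TCP) lies between the finger pads; the fingertips stand 25 mm ahead of it and the grasp point (between the pads) lies 6 mm ahead of it; z points along the fingers, y is the line along which they close (so a half turn about z gives the same grasp; the last joint's range is limited). The gripper opens to 85 mm and grips with 20 to 120 N. Pads are 22 mm wide; open, the fingers measure 114 mm over their backs; the gripper's body (76 mm by 85 mm) begins 54 mm behind the grasp point. The pads swing forward as they close: fully open they stand 13 mm farther back than shut.
Start: joints at [1.122, 0.26, -0.138, 1.173, 0, 1.571], TCP at [0.228, 0.473, 0.256] pointing down, gripper open.
Joint ranges: [-2.78, 2.78], [-0.83, 1.72], [-1.28, 1.37], [-1.9, 2.12], [-1.57, 1.48], [-3.14, 3.14]. Speed limits (rad/s): [2.57, 2.57, 3.14, 3.14, 3.14, 3.14].

INTERFACE

Orientations are given as a unit quaternion [w, x, y, z].
In Python, from rig import bot, vision, ticket gives the robot as it stands. Calls block until the motion is done:
- bot.reach(position, orientation): joint-space move of the TCP to a pose.
- bot.servo_line(position, frame=None, velocity=0.15): straight line of the TCP; frame=None keeps the orientation; velocity is the mean speed in m/s.
- bot.move_j(angles): joint-space move.
- bot.set_gripper(opening, grip_force=None): opening from 0.0 (shut) to 1.0 (fully open); grip_force is the grip in N (None keeps the last); returns when the fingers have stopped.
- bot.wait(seconds).
- bot.solve_ik(position, orientation): joint angles nearest the present ones, or None.
- vision.get_image(name): name is "side" or "top"; returns (picture, depth): 384x512x3 uint8, blue, green, red; 384x512 float32, m along the optical axis (not along the pixel's ray), 0 where there is no reading.
- vision.get_calibration(name): a dict with "fx", "fy", "cx", "cy" (pixels), "eye" and "attitude" of the camera in the world. Camera axes: x right, y down, z forward; pixel columns grow to the right and rows downward; lengths in m; the calibration is good to about 2 mm. A picture is of the moment at which its call begins. get_calibration takes no time and is no camera call.
A pose or a line that the arm cannot do raises bot.PlanningError and nothing moves.
- ticket.finish_job(): hands the job in; it is judged then, once.
Readings, each from a call of its own:
- bot.current_time(): time.
- bot.current_q(): joint angles.
- bot.current_qd(): joint speeds.
- bot.current_joint_torque(): joint torques, N m.
- bot.current_ee_pos(): TCP position.
- bot.current_orientation(): TCP orientation.
- bot.current_wrist_force(): force on the tool from outside, world axes, zero at the start.
- bot.current_moment(): the same for the moment, N m.
- bot.current_grip_width(): opening from 0.0 (shut) to 1.0 (fully open).
- bot.current_grasp_force(): force on a finger pad.
Only numpy, scipy, OpenCV 4.12 (cv2) and the standard library are available. Lean on these libraries where they do the work, as an engineer would, in place of code of your own. Each camera call takes 0.05 s, during which the arm holds its last target. There are 200 camera calls.

## Working session

There is one attempt and no reset: what is moved stays moved. The work goes in short steps, each a Python script; the robot and the scene stay as the last script left them, time stands still between calls to the robot, and variables do not carry over. Pictures are saved under pics/ and viewed, at most 10 in all, crops included, and the job is handed in when it is done.

```bash
ls; mkdir -p pics; python3 - <<'E'
from rig import bot, vision
import cv2, numpy as np
for n in ("side","top"):
    im,d=vision.get_image(n); cv2.imwrite(f"pics/{n}0.png",im); np.savez(f"{n}0.npz",im=im,d=d)
    print(n,vision.get_calibration(n), (d>0).mean())
print(bot.current_time(),bot.current_orientation(),bot.current_wrist_force())
E
```

```text
pics
side {'fx': 371.04696522629735, 'fy': 371.04696522629735, 'cx': 257.15774728577827, 'cy': 191.37232416201235, 'eye': array([-0.30564971,  0.13525471,  1.33421664]), 'attitude': array([ 0.21200923, -0.64373232,  0.69993641, -0.22527718])} 0.9958038330078125
top {'fx': 378.7280167976936, 'fy': 378.7280167976936, 'cx': 252.3394830469207, 'cy': 191.68630109805872, 'eye': array([0.30837098, 0.06281758, 1.45773203]), 'attitude': array([-0.05262609,  0.70675697, -0.70375261,  0.04957166])} 0.9957936604817709
0.1 [-1.75062928e-04  2.22506585e-01  9.74930804e-01 -8.46192882e-04] [0.60448416 1.00563306 0.28255859]
```

View pics/side0.png

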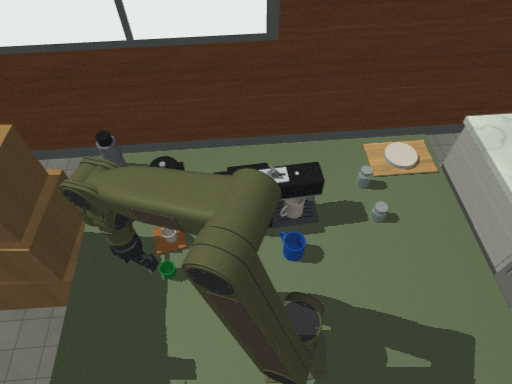

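View pics/top0.png

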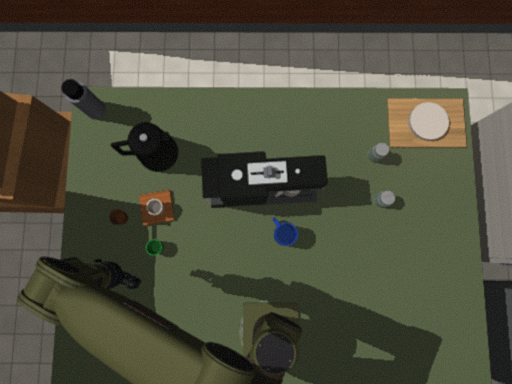

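The side view shows a cream cup with a left-hand handle on the tray at (293,208) and a small white cup on the board at (168,233). The top view shows the guide plate at (268,173), the large mark at (237,175) and the small mark at (297,171). I'll zoom in and measure.

```bash
cat > h.py <<'E'
import numpy as np, cv2
from rig import bot, vision
from scipy.spatial.transform import Rotation as R
def rays(n,uv):
    c=vision.get_calibration(n); uv=np.atleast_2d(uv).astype(float)
    q=np.array(c["attitude"]); M=R.from_quat(q[[1,2,3,0]]).as_matrix()
    d=np.c_[(uv[:,0]-c["cx"])/c["fx"],(uv[:,1]-c["cy"])/c["fy"],np.ones(len(uv))]@M.T
    return np.array(c["eye"]),d
def onplane(n,uv,z):
    e,d=rays(n,uv); return e+d*((z-e[2])/d[:,2])[:,None]
def frompix(n,uv,dep):
    e,d=rays(n,uv); return e+d*np.asarray(dep)[:,None]
def cross(uvs,uvt):
    (a,d),(b,f)=rays("side",uvs),rays("top",uvt); d,f=d[0],f[0]
    s=np.linalg.lstsq(np.c_[d,-f],b-a,rcond=None)[0]
    p,q=a+s[0]*d,b+s[1]*f; return (p+q)/2,np.linalg.norm(p-q)
E
python3 - <<'E'
import cv2,numpy as np
from h import *
s=np.load("side0.npz");t=np.load("top0.npz")
a=cv2.resize(s["im"][150:240,215:335],None,fx=5,fy=5,interpolation=cv2.INTER_CUBIC)
b=cv2.resize(t["im"][140:215,195:335],None,fx=5,fy=5,interpolation=cv2.INTER_CUBIC)
c=np.zeros((600,700,3),np.uint8)
cv2.imwrite("pics/a.png",a);cv2.imwrite("pics/b.png",b)
for n,f,(u0,u1,v0,v1) in (("top",t,(195,335,140,215)),("side",s,(215,335,150,210))):
    im=f["im"].astype(int);g=np.zeros(im.shape[:2],np.uint8)
    g[v0:v1,u0:u1]=(im.min(2)>110)[v0:v1,u0:u1]
    k,l,st,ce=cv2.connectedComponentsWithStats(g)
    for i in range(1,k):
        if st[i,4]<6: continue
        vv,uu=np.nonzero(l==i); P=frompix(n,np.c_[uu,vv],f["d"][vv,uu])
        print(n,ce[i].round(1),st[i],"med xyz",np.median(P,0).round(4),"zrange",P[:,2].min().round(3),P[:,2].max().round(3))
        if st[i,4]>150: print("  rect",cv2.minAreaRect(np.c_[uu,vv].astype(np.float32)))
# everything above the deck in depth
for n,f,(u0,u1,v0,v1) in (("top",t,(195,335,140,215)),("side",s,(215,335,150,210))):
    vv,uu=np.mgrid[v0:v1,u0:u1].reshape(2,-1); P=frompix(n,np.c_[uu,vv],f["d"][vv,uu])
    for lo,hi in ((.243,.253),(.253,.2585),(.262,.27),(.283,.3),(.3,.6)):
        m=(P[:,2]>lo)&(P[:,2]<hi); 
        if m.sum()>3: print(n,lo,m.sum(),P[m].mean(0).round(4),P[m].min(0).round(3),P[m].max(0).round(3))
E
```

```text
top [266.2 172.3] [248 161  39  23 612] med xyz [0.547  0.0311 0.2565] zrange 0.247 1.458
  rect ((266.8890686035156, 172.28054809570312), (21.123613357543945, 38.40203094482422), 87.1375961303711)
top [297.1 170.5] [295 169   5   4  15] med xyz [ 0.5525 -0.0761  0.2527] zrange 0.249 0.257
top [236.5 174.4] [232 170  10  10  87] med xyz [0.5407 0.1186 0.2533] zrange 0.249 0.259
side [277.7 173.4] [259 167  30  16 198] med xyz [ 0.5538 -0.0101  0.2562] zrange 0.248 1.334
  rect ((273.5, 174.5), (15.0, 29.0), 90.0)
side [296.5 172.8] [295 172   4   3  10] med xyz [ 0.5522 -0.0747  0.251 ] zrange 0.246 1.334
side [284.2 207.5] [283 206   4   4   6] med xyz [ 0.5053 -0.0303  0.0926] zrange 0.086 0.098
top 0.243 2806 [0.5448 0.0216 0.2496] [ 0.464 -0.174  0.243] [0.621 0.185 0.253]
top 0.253 878 [0.5464 0.0263 0.2552] [ 0.469 -0.169  0.253] [0.611 0.174 0.258]
top 0.262 73 [0.547  0.0169 0.266 ] [ 0.514 -0.03   0.262] [0.566 0.073 0.27 ]
top 0.283 41 [0.5476 0.0156 0.2904] [0.533 0.01  0.284] [0.561 0.023 0.298]
side 0.243 961 [ 0.5581 -0.0524  0.2493] [ 0.498 -0.174  0.243] [0.618 0.184 0.253]
side 0.253 217 [ 0.5504 -0.0228  0.2552] [ 0.503 -0.166  0.253] [0.602 0.176 0.258]
side 0.262 42 [0.544  0.0157 0.2659] [ 0.529 -0.003  0.262] [0.564 0.053 0.27 ]
side 0.283 30 [0.5428 0.0155 0.2893] [0.528 0.009 0.283] [0.56  0.022 0.294]
```

View pics/a.png

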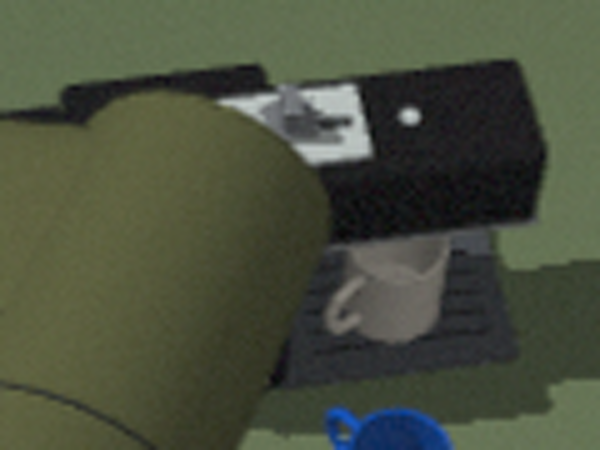

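View pics/b.png

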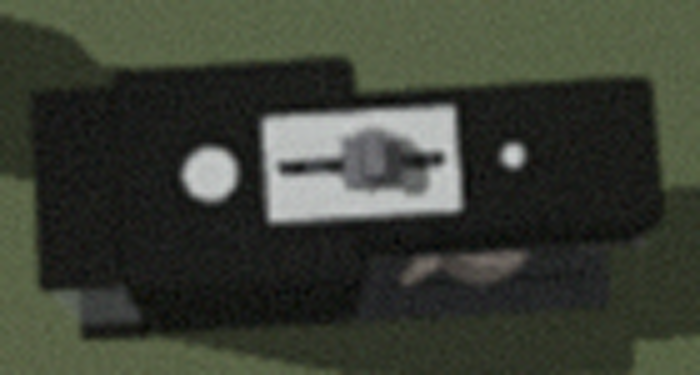

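The cup on the tray is the big mug: it has its handle on +y and stands tall. So the slide goes +y, toward the large disc at crop (210,174). The grip is at about (0.547, 0.0157), top z 0.2905. The machine's y axis is yawed about +0.06 rad. Next I approach and grip the bar.

```bash
python3 - <<'E'
from h import *
import cv2
p=lambda l: print(l,round(bot.current_time(),2),np.round(bot.current_ee_pos(),4),np.round(bot.current_wrist_force(),2),round(bot.current_grip_width(),3),round(bot.current_grasp_force(),1))
q=[0,-.0302,.99954,0]
bot.servo_line([.228,.473,.35],velocity=.25)
bot.reach([.547,.0157,.35],q); p("above")
bot.servo_line([.547,.0157,.295],velocity=.08); p("down")
bot.set_gripper(0.0,20); p("closed")
for n in("side","top"):
    im,d=vision.get_image(n); cv2.imwrite(f"pics/{n}1.png",cv2.resize(im[130:220,195:345],None,fx=4,fy=4))
E
```

```text
above 2.63 [0.5469 0.0164 0.3498] [-0.29 -0.11  0.35] 1.0 0.0
down 3.47 [0.5473 0.0158 0.2954] [ 0.21 -0.3   0.23] 1.002 0.0
closed 4.12 [0.5471 0.0157 0.2952] [ 0.71 -0.48  1.37] 0.159 24.6
```

The grip closed on the bar at about 13.5 mm, well centred. Now I press down, then slide in small steps while watching the force.

```bash
cat > slide.py <<'E'
from h import *
p=lambda l: print(l,round(bot.current_time(),2),np.round(bot.current_ee_pos(),4),np.round(bot.current_wrist_force(),2),round(bot.current_grip_width(),3))
bot.set_gripper(0.0,40)
a=np.array([.5471,.0157,.2952]); e=np.array([-.0605,.9982,0])
for dz in (.003,.0055,.0065):
    bot.servo_line(a-[0,0,dz],velocity=.03); bot.wait(.1); p(f"press {dz}")
    if bot.current_wrist_force()[2]>14: break
b=a-[0,0,dz]
s=0
for s in np.r_[.004:.026:.004, .026:.062:.001]:
    bot.servo_line(b+s*e,velocity=.03); 
    f=bot.current_wrist_force(); fy=f@e; act=(bot.current_ee_pos()-b)@e
    print(round(s,3),act.round(4),fy.round(2),f.round(1))
    if fy<-9: break
bot.wait(.2); p("end"); print(s)
E
python3 slide.py
```

```text
press 0.003 4.78 [0.5471 0.0156 0.2924] [-0.85 -0.52  5.68] 0.149
press 0.0055 5.13 [0.5471 0.0156 0.2901] [-1.95 -1.4   6.44] 0.149
press 0.0065 5.48 [0.5471 0.0156 0.2893] [-2.01 -0.53  7.56] 0.155
0.004 0.0041 -0.39 [-2.4 -0.5  6.4]
0.008 0.0081 0.31 [-2.5  0.2  6.8]
0.012 0.0121 -0.29 [-2.4 -0.4  6.3]
0.016 0.0161 -0.8 [-2.1 -0.9  6.4]
0.02 0.0201 -0.37 [-1.3 -0.4  7.4]
0.024 0.0241 -0.61 [-2.7 -0.8  7.2]
0.026 0.026 -0.75 [-1.  -0.8  6.5]
0.027 0.0268 -0.89 [-2.2 -1.   6.3]
0.028 0.0278 -0.87 [-1.8 -1.   6.8]
0.029 0.0288 -1.47 [-2.7 -1.6  6.4]
0.03 0.0298 0.34 [-2.6  0.2  6.8]
0.031 0.0308 -0.21 [-1.2 -0.3  6.8]
0.032 0.0318 -1.89 [-1.9 -2.   7.3]
0.033 0.0328 -1.54 [-2.5 -1.7  7.3]
0.034 0.0338 -1.71 [-2.  -1.8  7. ]
0.035 0.0348 -1.26 [-1.3 -1.3  5.9]
0.036 0.0358 -2.1 [-2.4 -2.2  7.3]
0.037 0.0368 -1.3 [-2.9 -1.5  6.8]
0.038 0.0378 -1.0 [-3.2 -1.2  7.1]
0.039 0.0388 -1.24 [-2.2 -1.4  7.1]
0.04 0.0398 -0.85 [-2.6 -1.   7. ]
0.041 0.0408 -2.08 [-1.9 -2.2  6.8]
0.042 0.0418 -0.45 [-2.5 -0.6  7. ]
0.043 0.0428 -0.96 [-2.2 -1.1  7.1]
0.044 0.0438 -1.23 [-2.2 -1.4  6.8]
0.045 0.0448 -1.29 [-3.2 -1.5  6.6]
0.046 0.0458 -0.86 [-2.3 -1.   6.9]
0.047 0.0468 -0.77 [-1.4 -0.9  6.9]
0.048 0.0478 -0.81 [-2.3 -0.9  7.3]
0.049 0.0482 -3.03 [-1.4 -3.1  6.9]
0.05 0.0483 -5.28 [-2.2 -5.4  6.9]
0.051 0.0484 -7.64 [-1.4 -7.7  7.9]
0.052 0.0486 -10.54 [ -2.3 -10.7   7.3]
end 14.13 [0.5439 0.0641 0.2892] [-1.83 -9.2   6.55] 0.153
0.05200000000000002
```

A clear stop at 48.3 mm of travel. I ease off the side load, open so the grip springs up, retreat and look.

```bash
python3 - <<'E'
from h import *
a=np.array([.5471,.0157,.2887]); e=np.array([-.0605,.9982,0])
t=a+.0492*e
bot.servo_line(t,velocity=.02); print(bot.current_ee_pos(),bot.current_wrist_force())
bot.set_gripper(1.0); bot.wait(.2); print(bot.current_wrist_force())
bot.servo_line(t+[0,0,.08],velocity=.12)
bot.reach([.30,.30,.36],bot.current_orientation())
bot.wait(.2)
im,d=vision.get_image("top")
cv2.imwrite("pics/top2.png",cv2.resize(im[140:215,195:335],None,fx=5,fy=5,interpolation=cv2.INTER_CUBIC))
vv,uu=np.mgrid[140:215,195:335].reshape(2,-1); P=frompix("top",np.c_[uu,vv],d[vv,uu])
m=(P[:,2]>.279)&(P[:,2]<.31); print(m.sum(),P[m].mean(0),np.median(P[m],0))
o=np.load("top0.npz")["d"]; Q=frompix("top",np.c_[uu,vv],o[vv,uu]); m=(Q[:,2]>.279)&(Q[:,2]<.31); print("before",m.sum(),Q[m].mean(0),np.median(Q[m],0))
print(bot.current_time())
E
```

```text
[0.54394659 0.06379861 0.28921051] [-2.2099356  -3.74412594  7.31931779]
[ 0.92120789 -0.04508371 -0.50371418]
39 [0.54306449 0.06165304 0.28971472] [0.54287808 0.06025364 0.28940604]
before 43 [0.54731916 0.01572484 0.28991807] [0.54799097 0.01627391 0.29037554]
17.675
```

View pics/top2.png

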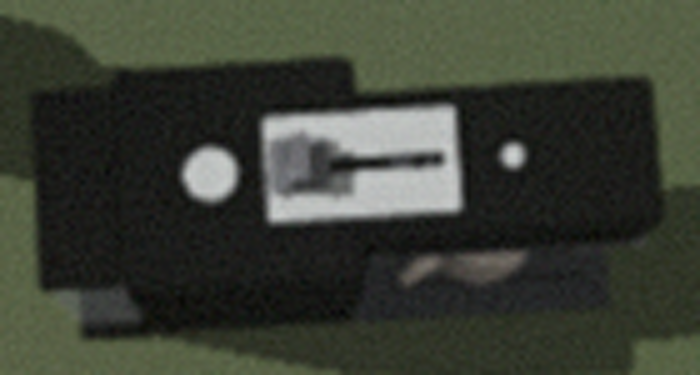

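The grip sits at the large-mark end, crop (303,165). Its top is at 0.2897, the same as the unpressed 0.2899, so it has sprung up. The mug hasn't moved. Handing in.

```bash
python3 -c "
from rig import ticket
print(ticket.finish_job())"
```

```text
the job is handed in; nothing more can be done
None
```

The big mug is on the drip tray, so I slid the grip to the large-mark stop; it sprung back up in the notch there, the arm is clear, and the job is handed in (result not reported back).

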